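# Open the laser enclosure's gate and hold it wide

## Robot

A 7-joint arm with a two-finger parallel gripper is mounted at the origin on the work surface. World frame = base frame: x ahead of the robot, y to its left, z up, the work surface at z = 0. Lengths are in m, angles in rad, forces in N, time in s.
With the tool pointing down it reaches from about 0.4 to 0.85 m from the base axis. Payload 4.5 kg.
Tool frame: the origin (TCP) lies midway between the tips of the shut fingers; the grasp point (between the pads) lies 19 mm behind it; z points along the fingers, y is the direction in which the jaws open and shut (so a half turn about z gives the same grasp; the last joint's range is limited). The gripper opens to 88 mm and grips with 3 to 60 N. Pads are 18 mm wide; open, the fingers measure 123 mm over their backs; the gripper's body (75 mm by 187 mm) begins 45 mm behind the grasp point.
Start: joints at [-1.142, 0.689, -0.195, 1.565, 0.157, 0.902, -0.215], TCP at [0.24, 0.577, 0.239] pointing down, gripper open.
Joint ranges: [-3.01, 3.01], [-0.46, 2.08], [-1.47, 1.51], [0.13, 2.56], [-1, 4.14], [0.04, 2.09], [-2.66, 2.66]. Speed limits (rad/s): [2.57, 2.57, 3.14, 3.14, 3.14, 3.14, 3.14].

## Interface

Orientations are given as a unit quaternion [x, y, z, w].
In Python, from plant import get_state, snapshot, finish_job, find_in gives the robot as it stands.
- The arm moves only by the shell command python3 -m creep 'ROWS' [OPENING] [FORCE]. ROWS is JSON, one flat list of numbers, 6 for each row, row after row: the shift along the tool's x, y, z in mm, then the turn, a rotation vector about the tool's x, y, z in degrees. In form: [tx, ty, tz, wx, wy, wz, tx, ty, tz, wx, wy, wz, ...]. A call has 1 to 5 rows; each row shifts and turns the pose as measured when the row begins, along the tool's axes as they then stand; what a row does not reach is not made up. A row lasts 1/12 s, in which the tool goes at most 41.7 mm and 7.16 degrees, less where a joint would pass 70% of its speed; a pose out of reach is approached as far as the arm can. A call is refused whole if a number of a shift passes 41.7 or a number of a turn 7.16, either way. A call with a gripper value outside its range is refused whole. OPENING is the finger opening in mm, from 0 to 88.1, set as the call begins (- or left out, the last holds). The fingers move at their own pace and stop on an object; FORCE is the grip in N (left out, the last holds). Time passes only in rows, so rows that do not move let the fingers close. It gives the time, the measured TCP pose, the force and the opening at its end, in the units of the state.
- get_state(): the state, without advancing time (a new reading comes with each control period).
- snapshot(name): name is "scene" or "top" or "wrist"; returns a dict with "color" (400x640x3 uint8, red, green, blue), "intrinsics" (3x3 intrinsics, pixels), "extrinsics" (4x4, takes a point from world to camera coordinates). Camera axes: x right, y down, z forward; pixel columns grow to the right and rows downward; lengths in m; the calibration is good to about 2 mm. The wrist camera is an equidistant fisheye: a pixel r from the principal point sees the ray r / f radians off the axis. A picture is of the moment at which its call begins. There is no depth.
- finish_job(): hands the job in, once; it reports no verdict.
Trained networks look in the newest picture that a camera, given by its name, has taken for a name from the list of things; names that differ only in an ending like _2 or _b are one class to them, and where a whole thing is asked for, a point or a joint stands for the part that bears it (a point fixed in the world has none). Each returns a list of dicts, best first, with "score" (0 to 1); they miss things now and then, are a little off and sometimes report something else, mostly with a low value. They report only what shows in the picture. A call takes as long as a camera call.
- find_in(thing, camera): "xy" ([column, row] in pixels, amid what is visible of it).
The state is a dict: "clock": time; "q": joint angles; "qd": joint speeds; "joint_torque": joint torques, N m; "tool_pos": TCP position; "eef_rot": TCP orientation; "contact_force": force on the tool from outside, world axes, zero at the start; "moment": the same for the moment, N m; "opening": opening from 0.0 (shut) to 1.0 (fully open).
Only numpy, scipy, OpenCV 4.12 (cv2) and the standard library are available. Lean on these libraries where they do the work, as an engineer would, in place of code of your own. Each camera call takes 0.05 s, during which the arm holds its last target.

## Task

A colleague has to reach into the laser enclosure, so open its self-closing gate: squeeze the catch with the grey interlock switch box first (it shuts the laser's shutter) and then the plain catch, each fully home so that it clicks and stays drawn while the gate is still shut. Then take the gate by its handle, swing it past its roller check to nearly a right angle or beyond, and finish while still holding it there by the handle, at rest: it closes by itself if let go. Leave the things lying around where they are.

Things in the scene. Friction and masses are not known exactly. Their poses are not given: they have to be found in the camera images.
- enclosure: Laser-safety enclosure fixed to the table: aluminium frame, black panels, amber clear roof; 307 wide, 260 deep, 160 high. Origin on the table under the middle of the shut gate, in its plane. -x points out of the gate side, +y along the front to the gate's hinge, z up. The front top rail (header, x from 8 to 38 mm, top 160 above the table) carries two catches.
- gate_hinge (a point): Point on the gate's upright hinge axis, 160 mm above the table, 117.5 to +y of the enclosure's origin; axes as the enclosure's. The gate runs from here to -y: 235 long, 12 thick, from 14 to 158 above the table. Two steel eyes on its top reach back over the header; each catch bolt passes through one, so the gate opens only when both are drawn.
- gate (a joint): Gate angle, rad: 0 shut, grows as the free end swings out to the enclosure's -x side (clockwise from above), stop at 1.75. A damped closing spring pulls it shut, about 1 N (shut) to 2 N (wide) at the handle. The roller check resists from about 0.2 to 0.75 rad: about 5 N at the handle. Let go beyond it, the gate falls back to rest at about 0.75.
- handle_grip (a point): On the handle's upright bar (round steel, 12 mm thick, 55 out from the gate's mid-plane, 190 from the hinge along the gate, 58 to 154 above the table), on its axis, 135 above the table. Moves and turns with the gate: -x from gate to bar, -y to the free end. Standoffs join the bar to the gate at top and bottom; grasp from above, closing along y.
- gate_handle: The same bridge handle as a body, part of the gate. Its origin is on the hinge axis at the table, axes as the point handle_grip.
- catch_switched: Squeeze catch with a grey interlock switch box (40 x 42, 26 high, centred 44 mm to +x and 20 to -y of it) with a short black conduit into the roof. It may be in either of the two places on the header, 110 apart along y: nearer the hinge or nearer the free end. Otherwise as the plain catch: same tabs, origin and axes.
- catch_plain: Squeeze catch: bolt along y with a moving finger tab, and a fixed tab; upright plates 20 mm wide (x), 5 thick (y), up to 54 above the header; other parts stay below 27. Origin on the header top, axes as the enclosure's. Outer faces: fixed tab y = +11, moving tab y = -27 at rest and -11 squeezed to its stop. So 38 over the tabs at rest, 22 squeezed, then centred on the origin.
- bolt_switched (a joint): Travel of the switched catch's bolt, m: 0 locked. A spring returns it until it clicks past a hold-back (stiff from about 0.004 on, 10 to 15 N to pass, over by about 0.010); then it stays drawn at about 0.013 when let go; stop at 0.016.
- bolt_plain (a joint): The same for the plain catch.
- lens_mount: Bystander: lens mount on a post and foot, 122 high; origin under its foot.
- beam_block: Bystander: small finned black beam block 45 x 35 x 38; origin under it.
- hex_driver: Bystander: hex driver, 175 long, lying on the enclosure's roof.
- power_meter: Bystander: grey hand-held power meter 150 x 85 x 34, lying on the table.
- wafer_pot: Bystander: flat round white wafer pot, 104 in diameter, 27 high.
- swab_carton: Bystander: carton 100 x 70 x 40 lying in front of the hinge end of the enclosure.
- solvent_bottle: Bystander: white bottle 58 in diameter, 130 high, standing.

How it is judged:
On the way, in this order (a step that is already met when the one before it is completed fails the run):
1. the switched catch is drawn while the plain one is still locked and the gate shut (value of joint bolt_switched above 0.011 m and value of joint bolt_plain below 0.004 m and value of joint gate below 0.08 rad), for 0.2 s.
2. then the plain catch is drawn too, the gate still shut (value of joint each of bolt_switched, bolt_plain above 0.011 m and value of joint gate below 0.08 rad), for 0.2 s.
3. then the gate has passed its roller check, led by the handle (value of joint gate above 0.85 rad and contact force between the fingers and gate_handle above 0.5 N), for 0.1 s.
At the end, for the whole second after the job is handed in: The gate stands at 1.2 rad (69 degrees) or more from shut and is still (under 0.1 rad/s), the fingers bear on its handle with more than 0.5 N, and both bolts have stayed drawn (over 11 mm) (value of joint gate above 1.2 rad and velocity of joint gate between -0.1 and 0.1 rad/s and contact force between the fingers and gate_handle above 0.5 N and value of joint each of bolt_switched, bolt_plain above 0.011 m); the arm keeps its last pose, push and grip.
It fails at once if a bystander is shifted by more than 20 mm (distance of any of lens_mount, beam_block, hex_driver, power_meter, wafer_pot, swab_carton, solvent_bottle from where it was at the start of the episode above 0.02 m).
It also fails if it takes over 51 s, if anything falls off the work surface, if the arm or the gripper's body presses on something with over 40 N, if the wrist force passes 120 N, or if a joint passes its speed limit or range.

## Working session

There is one attempt and no reset: what is moved stays moved. The work goes in short steps, Python scripts to look and compute and a shell command to move; the robot and the scene stay as the last step left them, time stands still between calls to the robot, and variables do not carry over. Pictures are saved under pics/ and viewed, and the job is handed in when it is done.

```bash
ls; mkdir -p pics; python3 - <<'E'
from plant import *
import cv2
s=get_state(); print(s)
for n in ["scene","top","wrist"]:
    p=snapshot(n); cv2.imwrite(f"pics/{n}0.png",p["color"][:,:,::-1]); print(n,p["intrinsics"],p["extrinsics"])
    for t in ["catch_switched","catch_plain","gate_handle","handle_grip","gate_hinge","enclosure"]:
        try: print(t,[(round(d["score"],2),[round(v) for v in d["xy"]]) for d in find_in(t,n)][:3])
        except Exception as e: print(t,e)
E
```

```text
pics
{'clock': 0.0, 'q': array([-1.14220212,  0.68999003, -0.19454189,  1.56634098,  0.15733952,
        0.90249221, -0.21507931]), 'qd': array([ 7.02527026e-05, -8.27918691e-04, -5.07822880e-04, -2.60382700e-04,
       -1.05379229e-03, -2.05543850e-04,  1.71701699e-03]), 'joint_torque': array([-3.40539918e-04, -5.27570415e+01, -1.26737293e+00, -1.53433925e+01,
       -5.26435452e-02,  6.50263115e-03,  1.73905050e-04]), 'tool_pos': array([0.24018473, 0.5763241 , 0.23790779]), 'eef_rot': array([ 1.96043645e-01,  9.80594743e-01, -9.09883122e-04, -1.08280109e-04]), 'contact_force': array([-0.54157285,  0.5248425 , -0.16128513]), 'moment': array([-0.03068507,  0.00949321, -0.00020302]), 'opening': 0.9967039791711023}
scene [[434.96626691   0.         316.99914765]
 [  0.         434.96626691 207.40757003]
 [  0.           0.           1.        ]] [[-0.57046004  0.82110724 -0.01892748  0.27930089]
 [ 0.571373    0.38019301 -0.72731436 -0.26101427]
 [-0.59000699 -0.42571842 -0.68604342  1.43840792]
 [ 0.          0.          0.          1.        ]]
catch_switched [(0.92, [275, 148])]
cat
[... 632 characters left out ...]
83, 169]), (0.64, [384, 177])]
gate_handle [(0.55, [351, 216])]
handle_grip [(0.6, [354, 216])]
gate_hinge [(0.6, [423, 197])]
enclosure [(0.64, [422, 197])]
wrist [[309.70691629   0.         314.14791865]
 [  0.         309.70691629 199.10407957]
 [  0.           0.           1.        ]] [[ 3.84377263e-01  9.23176101e-01  8.18765974e-05 -6.24731179e-01]
 [ 8.87096778e-01 -3.69379682e-01  2.76799489e-01 -3.85524829e-02]
 [ 2.55564917e-01 -1.06322798e-01 -9.60927696e-01  3.89880238e-01]
 [ 0.00000000e+00  0.00000000e+00  0.00000000e+00  1.00000000e+00]]
catch_switched [(0.68, [19, 388])]
catch_plain []
gate_handle []
handle_grip []
gate_hinge [(0.73, [17, 385])]
enclosure [(0.97, [19, 390])]
```

View pics/scene0.png

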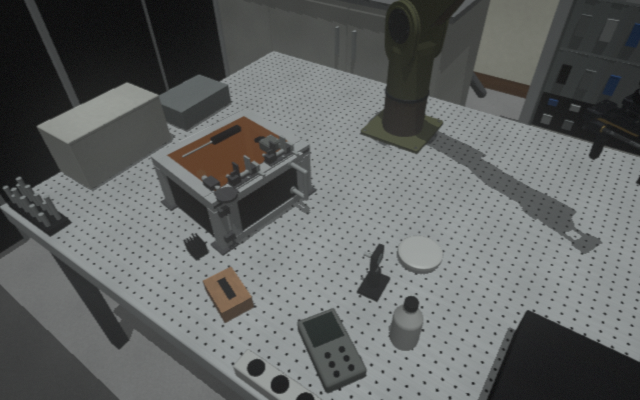

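View pics/top0.png

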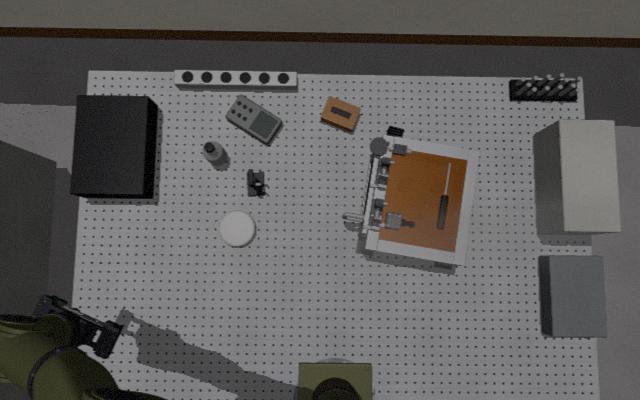

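```bash
python3 - <<'E'
import cv2
a=cv2.imread("pics/top0.png");cv2.imwrite("pics/top0c.png",cv2.resize(a[90:290,320:540],None,fx=3.6,fy=3,interpolation=cv2.INTER_CUBIC)[:600,:])
a=cv2.imread("pics/scene0.png");cv2.imwrite("pics/scene0c.png",cv2.resize(a[90:290,130:370],None,fx=3,fy=3,interpolation=cv2.INTER_CUBIC))
E
```

```text
(no output)
```

View pics/top0c.png

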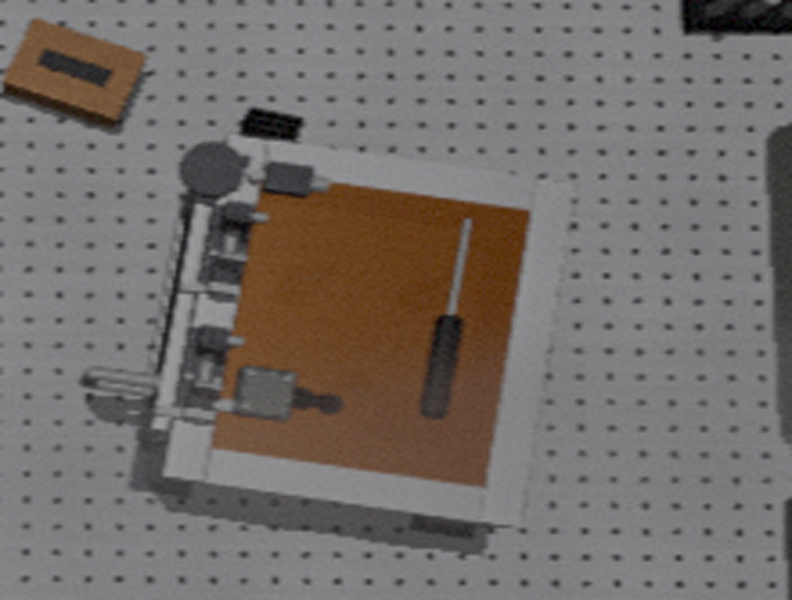

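View pics/scene0c.png

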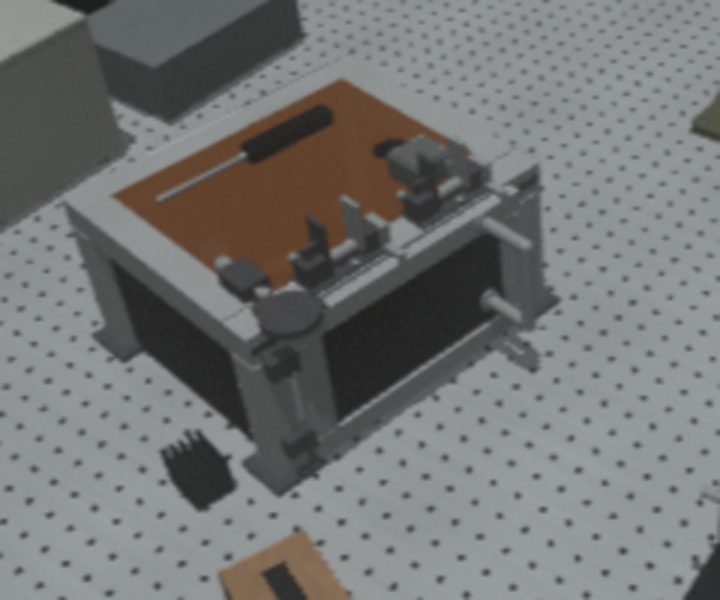

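Scene: the gate faces world +y, with its hinge at the far end (top px ≈ 378,147). The switched catch is at the free end, with its grey box at top px ≈ (394,220). The carton at (341,113) limits the swing beyond 90°. Next I'll fit the enclosure pose.

```bash
cat > h.py <<'E'
import numpy as np, cv2
from scipy.optimize import least_squares
from scipy.spatial.transform import Rotation as R
def proj(P,K,E,fish=False):
    p=(E[:3,:3]@np.atleast_2d(P).T).T+E[:3,3]
    if fish:
        r=np.hypot(p[:,0],p[:,1]); th=np.arctan2(r,p[:,2]); n=p[:,:2]/r[:,None]*th[:,None]
    else: n=p[:,:2]/p[:,2:]
    return n*[K[0,0],K[1,1]]+[K[0,2],K[1,2]]
def enc2w(pose,P):
    x,y,a=pose; c,s=np.cos(a),np.sin(a); P=np.atleast_2d(P)
    return np.c_[x+c*P[:,0]-s*P[:,1], y+s*P[:,0]+c*P[:,1], P[:,2]]
def boxes():
    B=[]
    def b(x0,x1,y0,y1,z0,z1): B.append(np.array([[x,y,z] for x in(x0,x1) for y in(y0,y1) for z in(z0,z1)])/1000)
    b(8,38,-153.5,153.5,130,160)       # header
    b(8,268,-153.5,153.5,0,160)
    return B
E
cat > fit.py <<'E'
from h import *
from plant import *
st=snapshot("top");sc=snapshot("scene")
# points: enc mm, cam, px
c=lambda u,v:(320+u/3.6,90+v/3)
d=lambda u,v:(130+u/3,90+v/3)
obs=[((0,117.5,165),'t',c(212,170)),((-55,-72.5,152),'t',c(88,376)),
 ((0,117.5,165),'s',d(291,310)),((-55,-72.5,152),'s',d(524,244)),((-55,-72.5,60),'s',d(515,314)),
 ((44,-55-20,186),'t',c(265,390))]
f=lambda p:np.concatenate([proj(enc2w(p,np.array(o[0])/1000),(st if o[1]=='t' else sc)["intrinsics"],(st if o[1]=='t' else sc)["extrinsics"])[0]-o[2] for o in obs])
r=least_squares(f,[0.45,-.1,-1.57]); print(r.x,np.degrees(r.x[2]));print(r.fun.reshape(-1,2).round(1))
np.save("pose.npy",r.x)
for n,s in(("t",st),("s",sc)):
    im=cv2.resize(s["color"][:,:,::-1],None,fx=3,fy=3,interpolation=cv2.INTER_CUBIC).copy()
    def L(a,b,col=(0,255,0)):
        q=proj(enc2w(r.x,np.array([a,b])/1000),s["intrinsics"],s["extrinsics"])*3+1
        cv2.line(im,*[tuple(int(v) for v in t) for t in q],col,1)
    for z in(160,):
        for y in(-153.5,153.5): L((8,y,z),(268,y,z))
        for x in(8,38,268): L((x,-153.5,z),(x,153.5,z))
    L((0,117.5,160),(0,-117.5,158),(255,0,0)); L((-55,-72.5,58),(-55,-72.5,154),(0,0,255))
    for y0 in(-55,55):
        for yy in(11,-27):
            for z in (160,214):L((-10+23,y0+yy,z),(10+23,y0+yy,z),(0,255,255))
            L((23,y0+yy,160),(23,y0+yy,214),(0,255,255))
    cv2.imwrite(f"pics/fit_{n}.png", im[270:870,960:1620] if n=='t' else im[270:870,390:1110])
E
python3 fit.py
```

```text
[ 0.5706387  -0.09314528 -1.68043591] -96.28188563065423
[[-0.9  0.4]
 [ 4.3  0.9]
 [-1.5  1.2]
 [-2.8 -3.2]
 [ 1.7  1.8]
 [-5.5  0.7]]
```

View pics/fit_t.png

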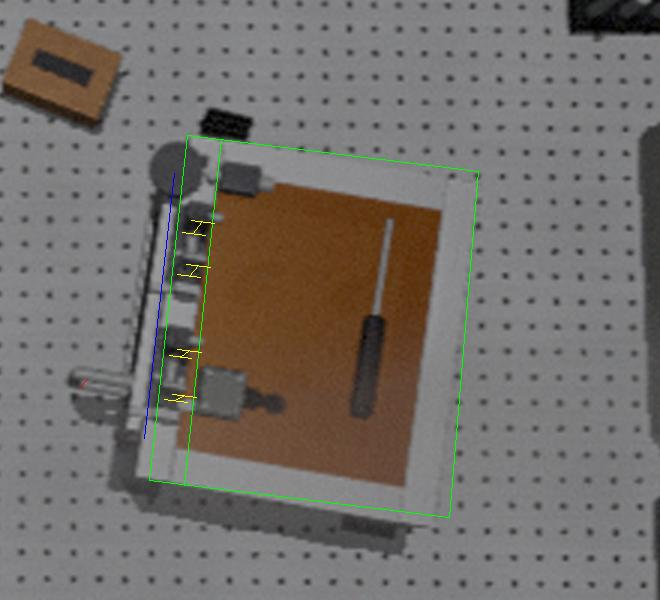

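View pics/fit_s.png

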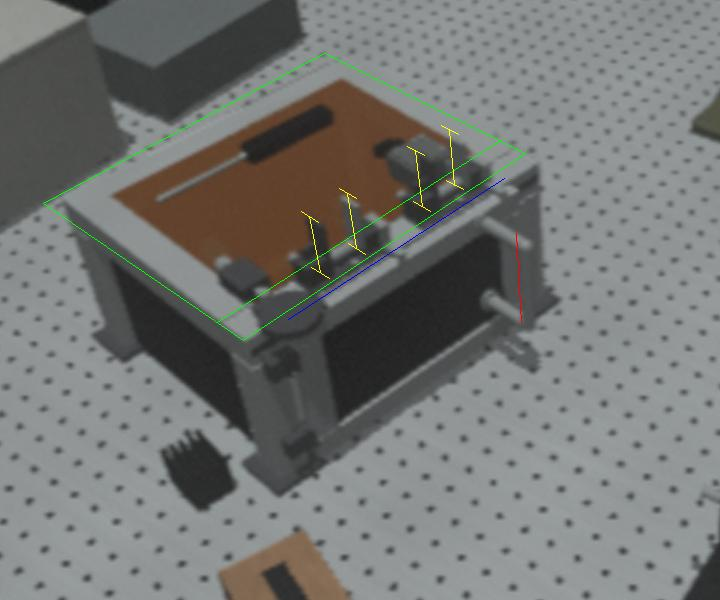

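```bash
python3 - <<'E'
import cv2
def cr(n,x0,y0,w,h,f,o):
    a=cv2.imread(n)[y0:y0+h,x0:x0+w]; a=cv2.convertScaleAbs(a,alpha=1.6)
    a=cv2.resize(a,None,fx=f,fy=f,interpolation=cv2.INTER_CUBIC)
    for i in range(0,w,10): cv2.putText(a,str(x0+i),(int(i*f),8),0,.3,(0,255,255),1); cv2.line(a,(int(i*f),10),(int(i*f),14),(0,255,255),1)
    for i in range(0,h,10): cv2.putText(a,str(y0+i),(0,int(i*f)+3),0,.3,(0,255,255),1)
    cv2.imwrite(o,a)
cr("pics/scene0.png",148,110,170,120,4.7,"pics/s_z.png")
cr("pics/top0.png",335,130,150,140,4.2,"pics/t_z.png")
E
```

```text
(no output)
```

View pics/s_z.png

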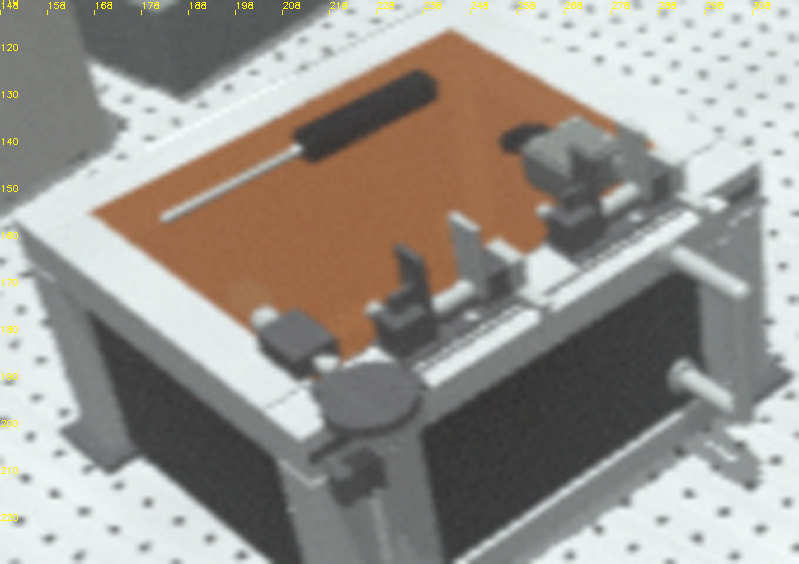

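View pics/t_z.png

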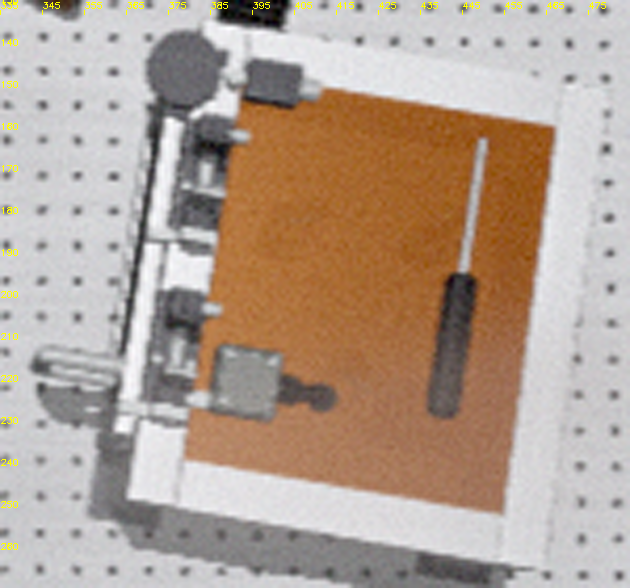

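```bash
python3 - <<'E'
s=open("fit.py").read()
a=s.index("c=lambda");b=s.index("f=lambda")
s=s[:a]+'''c=lambda u,v:(335+u/4.2,130+v/4.2)
d=lambda u,v:(148+u/4.7,110+v/4.7)
obs=[((8,153.5,160),'s',d(300,442)),((268,153.5,160),'s',d(12,222)),((8,-153.5,160),'s',d(760,163)),
((8,-153.5,160),'t',c(128,500)),((268,-153.5,160),'t',c(548,568)),((268,153.5,160),'t',c(605,88)),
((-55,-72.5,150),'t',c(38,362)),((-55,-72.5,150),'s',d(742,287)),((-55,-72.5,62),'s',d(726,400))]
'''+s[b:]
open("fit.py","w").write(s)
E
python3 fit.py
```

```text
[ 0.57036376 -0.08614758 -1.71479039] -98.25025209735934
[[-0.  -1. ]
 [-2.2 -1.4]
 [-0.9 -2.3]
 [-0.7  0.8]
 [-1.1  0.3]
 [-0.9 -0.6]
 [ 1.1 -0.7]
 [-1.3 -0.6]
 [ 3.4  2.5]]
```

View pics/fit_t.png

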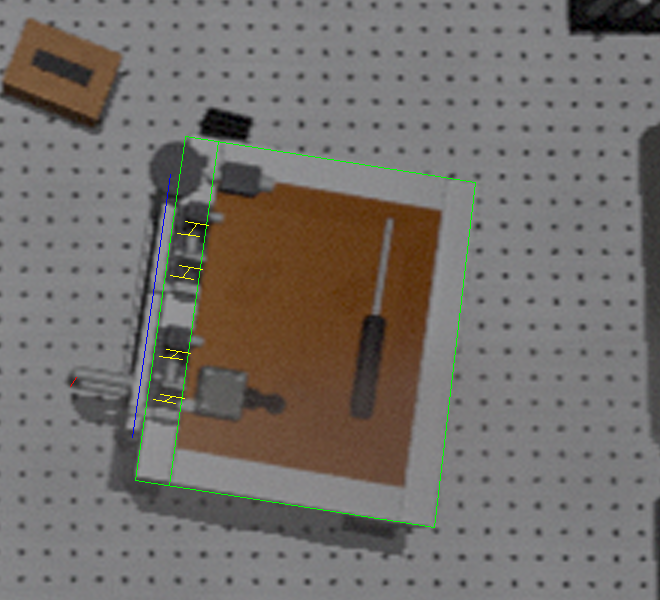

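View pics/fit_s.png

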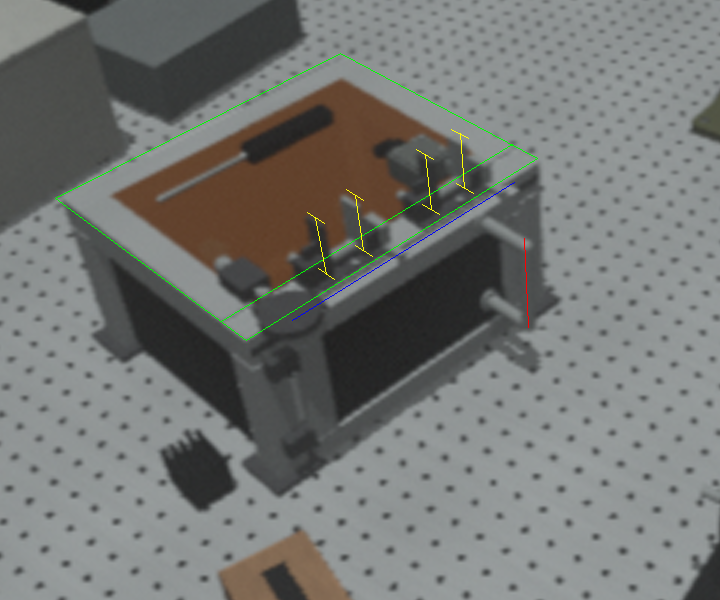

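```bash
cat > plan.py <<'E'
# usage: plan.py x y z yaw_of_tool_y_deg [maxstep_mm] [maxturn]   -> prints suggestion rows
import sys
from h import *
from plant import get_state
def rowsto(p,Rm,tp,yaw,ms=38,mt=6.5,n=5):
    a=np.radians(yaw); y=np.array([np.cos(a),np.sin(a),0]); z=np.array([0,0,-1.]); x=np.cross(y,z)
    Rt=np.c_[x,y,z]; out=[]
    for i in range(n):
        d=tp-p; L=np.linalg.norm(d); w=R.from_matrix(Rm.T@Rt).as_rotvec(degrees=True); A=np.linalg.norm(w)
        k=max(L*1000/ms,A/mt,1e-9); k=max(1,k)
        st=d/k; t=np.round(Rm.T@st*1000,0); wr=np.round(w/k,1)
        out+= [*t,*wr]; p=p+Rm@t/1000; Rm=Rm@R.from_rotvec(wr,degrees=True).as_matrix()
    return out,p
if __name__=="__main__":
    s=get_state(); a=[float(v) for v in sys.argv[1:]]
    Rm=R.from_quat(s["eef_rot"]).as_matrix()
    yaw=np.degrees(np.arctan2(Rm[1,1],Rm[0,1]))
    print("t",s["clock"],"pos",s["tool_pos"].round(4),"yaw_y",yaw.round(1),"tilt",(Rm[:,2]).round(3),"q",s["q"].round(2),"F",s["contact_force"].round(1),"op",round(s["opening"]*88.1,1))
    if len(a)>=4:
        o,p=rowsto(s["tool_pos"],Rm,np.array(a[:3]),a[3],*(a[4:]))
        print([float(v) for v in o]); print("ends",p.round(3),"dist left mm",(1000*(np.array(a[:3])-p)).round(1))
E
python3 - <<'E'
from h import *
p=np.load("pose.npy");print(p)
for n,P in dict(sw=(.023,-.055,.16),pl=(.023,.055,.16),hd=(-.055,-.0725,.135),hinge=(0,.1175,.16)).items(): print(n,enc2w(p,P))
E
python3 plan.py 0.505 -0.08 0.29 -8.3
```

```text
[ 0.57036376 -0.08614758 -1.71479039]
sw [[ 0.51263254 -0.10101722  0.16      ]]
pl [[ 0.62149412 -0.11680188  0.16      ]]
hd [[ 0.50650641 -0.02131326  0.135     ]]
hinge [[ 0.68664772 -0.10300848  0.16      ]]
t 1.25 pos [0.2404 0.577  0.2388] yaw_y 67.4 tilt [ 0.  0. -1.] q [-1.14  0.69 -0.19  1.57  0.16  0.9  -0.22] F [0.2 0.1 0.8] op 88.0
[-27.0, -27.0, -3.0, 0.0, -0.0, 4.0, -28.0, -25.0, -3.0, 0.0, -0.0, 4.1, -30.0, -23.0, -3.0, 0.0, -0.0, 4.0, -32.0, -21.0, -3.0, 0.0, -0.0, 4.1, -33.0, -19.0, -3.0, 0.0, -0.0, 4.1]
ends [0.311 0.401 0.254] dist left mm [ 194.1 -480.7   36.3]
```

```bash
python3 -m creep '[-27,-27,-4,0,0,4,-28,-25,-4,0,0,4,-30,-23,-4,0,0,4,-32,-21,-4,0,0,4,-33,-19,-4,0,0,4]' 88; python3 plan.py 0.505 -0.08 0.29 -8.3
```

```text
clock: 1.67
tool_pos: [0.3064, 0.4045, 0.2567]
eef_rot: [0.363, 0.932, 0.004, -0.004]
contact_force: [0.5, -0.1, -0.2]
opening: 0.998
t 1.6667 pos [0.3064 0.4045 0.2567] yaw_y 47.5 tilt [-0.005  0.01  -1.   ] q [-0.92  0.51 -0.13  1.9   0.08  0.73 -0.27] F [ 0.5 -0.1 -0.2] op 87.9
[-34.0, -16.0, -3.0, -0.0, -0.0, 4.0, -35.0, -14.0, -3.0, -0.0, -0.0, 4.0, -36.0, -11.0, -3.0, -0.0, -0.1, 4.0, -37.0, -9.0, -3.0, -0.0, -0.0, 4.0, -37.0, -6.0, -3.0, -0.0, -0.1, 4.0]
ends [0.377 0.23  0.27 ] dist left mm [ 127.7 -309.7   20.2]
```

```bash
python3 -m creep '[-34,-16,-3,0,0,4,-35,-14,-3,0,0,4,-36,-11,-3,0,0,4,-37,-9,-3,0,0,4,-37,-6,-3,0,0,4]'; python3 plan.py 0.505 -0.08 0.29 -8.3
```

```text
clock: 2.08
tool_pos: [0.3784, 0.2212, 0.2716]
eef_rot: [0.526, 0.85, 0.005, -0.004]
contact_force: [0.6, 0.5, 0.7]
opening: 0.997
t 2.0833 pos [0.3784 0.2212 0.2716] yaw_y 26.5 tilt [-0.002  0.012 -1.   ] q [-0.6   0.4  -0.04  2.07  0.01  0.67 -0.18] F [0.6 0.5 0.7] op 87.8
[-38.0, -2.0, -3.0, -0.0, -0.1, 4.0, -38.0, 0.0, -2.0, 0.0, -0.1, 4.1, -38.0, 3.0, -2.0, 0.0, -0.1, 4.0, -38.0, 5.0, -3.0, 0.0, -0.1, 4.1, -37.0, 8.0, -2.0, 0.0, -0.1, 4.1]
ends [0.452 0.045 0.282] dist left mm [  53.2 -125.4    8.1]
```

```bash
python3 -m creep '[-37,-3,-3,0,0,4,-37,-3,-3,0,0,4,-38,-1,-3,0,0,4,-38,1,-3,0,0,4,-38,3,-3,0,0,4]'; python3 plan.py 0.505 -0.08 0.29 -8.3
```

```text
clock: 2.5
tool_pos: [0.4369, 0.0328, 0.2865]
eef_rot: [0.672, 0.741, 0.007, -0.004]
contact_force: [0.7, 0.6, -0.2]
opening: 0.996
t 2.5 pos [0.4369 0.0328 0.2865] yaw_y 5.6 tilt [ 0.003  0.015 -1.   ] q [-0.22  0.38  0.07  2.05 -0.06  0.72 -0.01] F [ 0.7  0.6 -0.2] op 87.8
[-34.0, 16.0, -1.0, 0.0, -0.3, 4.0, -33.0, 19.0, -1.0, 0.1, -0.2, 4.0, -32.0, 21.0, -2.0, 0.0, -0.3, 4.0, -14.0, 11.0, -0.0, 0.1, -0.1, 1.9, -0.0, 0.0, -0.0, -0.0, 0.0, -0.0]
ends [ 0.505 -0.08   0.29 ] dist left mm [ 0.  -0.   0.3]
```

Aim straight at the hover pose over the switched catch, then look with the wrist camera.

```bash
python3 -m creep '[-34,18,-1,0,-0.3,4,-33,21,-1,0,-0.2,4,-32,23,-2,0,-0.3,4,-14,12,0,0,-0.1,2,0,0,0,0,0,0]'; python3 plan.py 0.511 -0.098 0.28 -8.3; python3 - <<'E'
from h import *
from plant import *
p=snapshot("wrist");im=p["color"][:,:,::-1].copy();np.savez("w1.npz",K=p["intrinsics"],E=p["extrinsics"])
cv2.imwrite("pics/w1raw.png",im)
pose=np.load("pose.npy")
im=cv2.resize(im,None,fx=1.25,fy=1.25)
def L(a,b,col):
    P=np.linspace(a,b,10)/1000; q=proj(enc2w(pose,P),p["intrinsics"],p["extrinsics"],True)*1.25
    cv2.polylines(im,[q.astype(np.int32)],False,col,1)
for y0 in(-55,55):
    for yy in(11,-27):
        L((13,y0+yy,214),(33,y0+yy,214),(0,255,255)); L((23,y0+yy,160),(23,y0+yy,214),(0,255,255))
for x in(8,38): L((x,-153,160),(x,153,160),(0,255,0))
L((-55,-72.5,58),(-55,-72.5,154),(0,0,255))
cv2.imwrite("pics/w1.png",im)
for t in["catch_switched","catch_plain","handle_grip"]: print(t,[(round(d["score"],2),[round(v) for v in d["xy"]]) for d in find_in(t,"wrist")][:2])
E
```

```text
clock: 2.92
tool_pos: [0.5146, -0.0969, 0.2923]
eef_rot: [0.766, 0.642, 0.001, 0.005]
contact_force: [-0.0, 0.0, -0.1]
opening: 1.0
t 2.9167 pos [ 0.5146 -0.0969  0.2923] yaw_y -10.0 tilt [ 0.009 -0.007 -1.   ] q [-0.02  0.49  0.17  1.82 -0.1   0.83  0.03] F [-0.   0.  -0.1] op 88.1
[-2.0, -3.0, 12.0, 0.5, 0.3, -1.7, 0.0, -0.0, 0.0, 0.0, 0.0, -0.0, 0.0, -0.0, 0.0, 0.0, 0.0, -0.0, 0.0, -0.0, 0.0, 0.0, 0.0, -0.0, 0.0, -0.0, 0.0, 0.0, 0.0, -0.0]
ends [ 0.511 -0.098  0.28 ] dist left mm [-0.4  0.5 -0.3]
catch_switched [(0.76, [304, 216]), (0.53, [500, 78])]
catch_plain [(0.91, [429, 194]), (0.61, [352, 221])]
handle_grip [(0.74, [294, 134])]
```

View pics/w1.png

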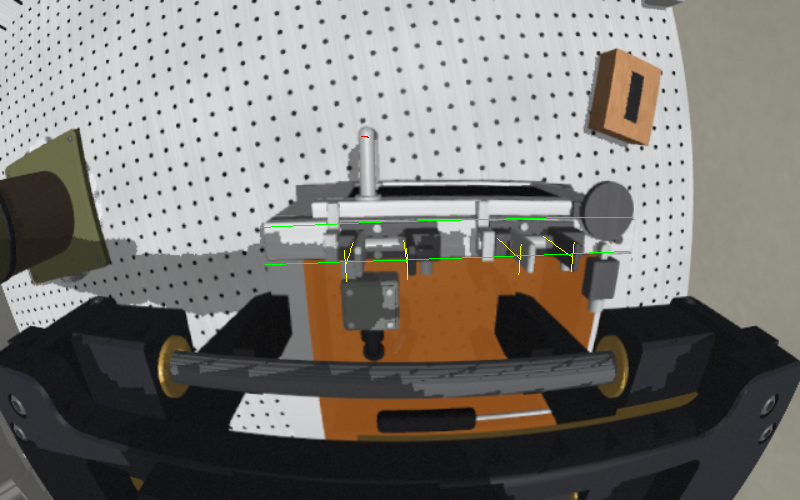

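```bash
python3 - <<'E'
import cv2
def cr(n,x0,y0,w,h,f,o):
    a=cv2.imread(n)[y0:y0+h,x0:x0+w]
    a=cv2.resize(a,None,fx=f,fy=f,interpolation=cv2.INTER_CUBIC)
    for i in range(0,w,10): cv2.putText(a,str(x0+i),(int(i*f),8),0,.3,(0,0,255),1)
    for i in range(0,h,10): cv2.putText(a,str(y0+i),(0,int(i*f)+3),0,.3,(0,0,255),1)
    cv2.imwrite(o,a)
cr("pics/w1raw.png",205,95,120,170,3.5,"pics/w1a.png")
cr("pics/w1raw.png",200,130,265,135,3,"pics/w1b.png")
E
```

```text
(no output)
```

View pics/w1b.png

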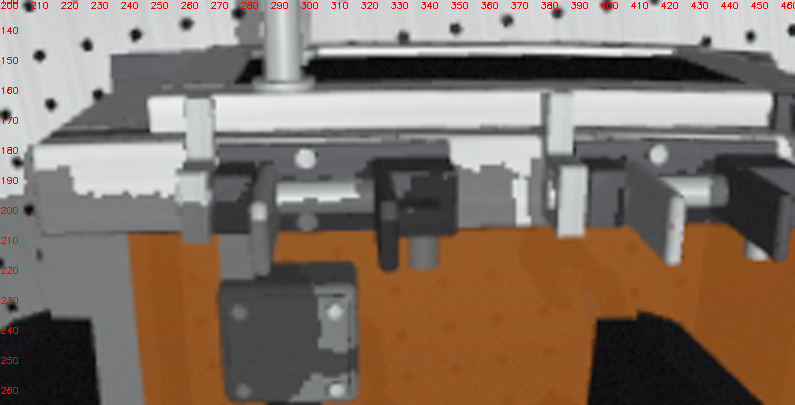

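```bash
cat > fit2.py <<'E'
from h import *
w=np.load("w1.npz");K,E=w["K"],w["E"]
O=[((-6,-117.5,158),(249.5,162)),((6,-117.5,158),(250,174)),((8,-153.5,160),(211,178)),((-55,-72.5,154),(294,106)),
 # tabs: rel to catch S / P
 ((-10,-27,214,'S'),(285,198)),((10,-27,214,'S'),(285.5,221)),((10,11,214,'S'),(332,219)),
 ((-10,-27,214,'P'),(423,194)),((10,-27,214,'P'),(423,217)),((10,11,214,'P'),(460,216))]
def pts(p):
    r=[]
    for o,_ in O:
        q=np.array(o[:3],float)
        if len(o)>3: q=q+[p[3],p[4]+(0 if o[3]=='S' else 110),0]
        r.append(q/1000)
    return np.array(r)
f=lambda p:((proj(enc2w(p[:3],pts(p)),K,E,True)-[o[1] for o in O])).ravel()
p0=np.load("pose.npy")
g=lambda p:np.r_[f(p),(p[:3]-p0)/[.002,.002,.01]]
r=least_squares(g,[*p0,23,-55]);print(r.x,np.degrees(r.x[2]));print(r.fun[:-3].reshape(-1,2).round(1),r.fun[-3:])
np.save("pose2.npy",r.x)
for n,P in dict(sw=(r.x[3],r.x[4],0),pl=(r.x[3],r.x[4]+110,0),hd=(-55,-72.5,135),hinge=(0,117.5,160)).items(): print(n,enc2w(r.x[:3],np.array(P)/1000).round(4))
E
python3 fit2.py
```

```text
[  0.57517478  -0.08505042  -1.72383402  22.90375218 -53.6095055 ] -98.7684141982063
[[-1.6 -0.4]
 [-1.2  0.3]
 [ 1.   0.2]
 [ 0.7  0.4]
 [-2.1 -1.2]
 [-1.2  0.6]
 [ 1.3  1.5]
 [ 0.8 -0.5]
 [-1.1  0.5]
 [ 2.9 -0.3]] [ 2.4055101   0.54858251 -0.90436347]
sw [[ 0.5187 -0.0995  0.    ]]
pl [[ 0.6274 -0.1163  0.    ]]
hd [[ 0.5119 -0.0196  0.135 ]]
hinge [[ 0.6913 -0.103   0.16  ]]
```

View pics/w1a.png

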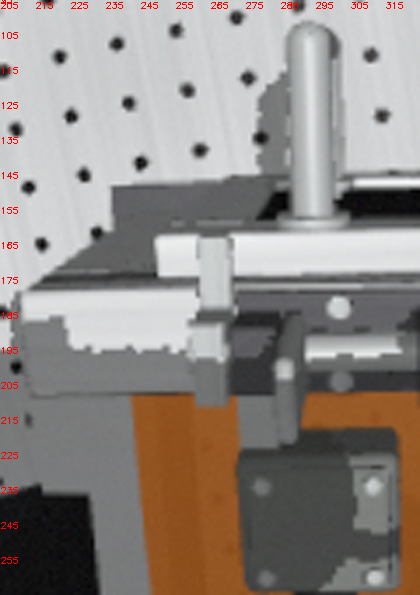

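```bash
python3 plan.py 0.518 -0.0995 0.193 -8.7 33
```

```text
t 3.1167 pos [ 0.5118 -0.0905  0.2918] yaw_y -9.5 tilt [ 0.005 -0.002 -1.   ] q [-0.02  0.48  0.17  1.83 -0.1   0.83  0.03] F [-0.9  0.1  0.3] op 88.2
[-3.0, 2.0, 33.0, 0.1, 0.0, -0.3, -2.0, 3.0, 33.0, 0.1, 0.0, -0.2, -3.0, 2.0, 33.0, 0.1, 0.1, -0.3, 0.0, 0.0, -0.0, -0.0, -0.0, 0.0, 0.0, 0.0, -0.0, -0.0, -0.0, 0.0]
ends [ 0.518 -0.1    0.193] dist left mm [0.3 0.2 0.1]
```

```bash
python3 -m creep '[-3,2,25,0,0,-0.3,-2,3,25,0,0,-0.2,-3,2,20,0,0,-0.3,0,0,0,0,0,0]'; python3 plan.py 0.518 -0.0995 0.193 -8.7 33; python3 - <<'E'
from h import *
from plant import *
p=snapshot("wrist");im=p["color"][:,:,::-1].copy();np.savez("w2.npz",K=p["intrinsics"],E=p["extrinsics"])
cv2.imwrite("pics/w2raw.png",im);cv2.imwrite("pics/w2.png",cv2.resize(im[130:330,150:500],None,fx=2.28,fy=2.28,interpolation=cv2.INTER_CUBIC))
E
```

```text
clock: 3.45
tool_pos: [0.5171, -0.0906, 0.2218]
eef_rot: [0.753, 0.658, 0.004, 0.001]
contact_force: [-0.6, 0.2, 0.0]
opening: 1.001
t 3.45 pos [ 0.5171 -0.0906  0.2218] yaw_y -7.7 tilt [ 0.008  0.003 -1.   ] q [ 0.01  0.58  0.13  1.9  -0.12  0.66  0.08] F [-0.6  0.2  0. ] op 88.2
[-9.0, 2.0, 29.0, 0.4, -0.2, 1.0, 0.0, -0.0, -0.0, 0.0, -0.0, -0.0, 0.0, -0.0, -0.0, 0.0, -0.0, -0.0, 0.0, -0.0, -0.0, 0.0, -0.0, -0.0, 0.0, -0.0, -0.0, 0.0, -0.0, -0.0]
ends [ 0.518 -0.1    0.193] dist left mm [-0.1  0.2  0.3]
```

View pics/w2.png

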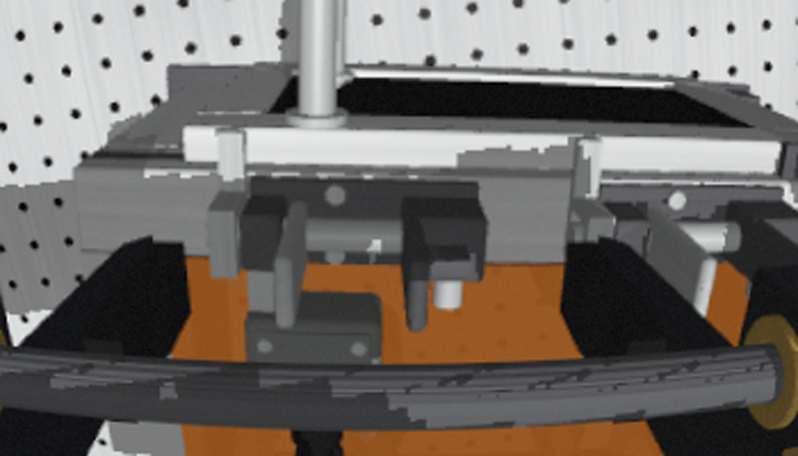

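```bash
python3 - <<'E'
from h import *
w=np.load("w2.npz");K,E=w["K"],w["E"]; im=cv2.imread("pics/w2raw.png");p=np.load("pose2.npy")
F=2.28;im=cv2.resize(im[130:330,150:500],None,fx=F,fy=F,interpolation=cv2.INTER_CUBIC)
def D(P,c):
    q=(proj(P,K,E,True)-[150,130])*F
    cv2.polylines(im,[q.astype(np.int32)],False,c,1)
a=np.radians(-7.7);y=np.array([np.cos(a),np.sin(a),0]);x=np.cross(y,[0,0,-1.]);t=np.array([.5171,-.0906,.2218])
for s in(-1,1):
    D(np.array([t+s*.044*y-.009*x,t+s*.044*y+.009*x,t+s*.044*y+.009*x+[0,0,.02]]),(0,0,255))
for c in(0,110):
  for yy in(-27,11):
    P=[[p[3]+dx,p[4]+c+yy,z] for dx,z in((-10,187),(-10,214),(10,214),(10,187))]
    D(enc2w(p[:3],np.array(P)/1000),(0,255,255))
cv2.imwrite("pics/w2o.png",im)
E
```

```text
(no output)
```

View pics/w2o.png

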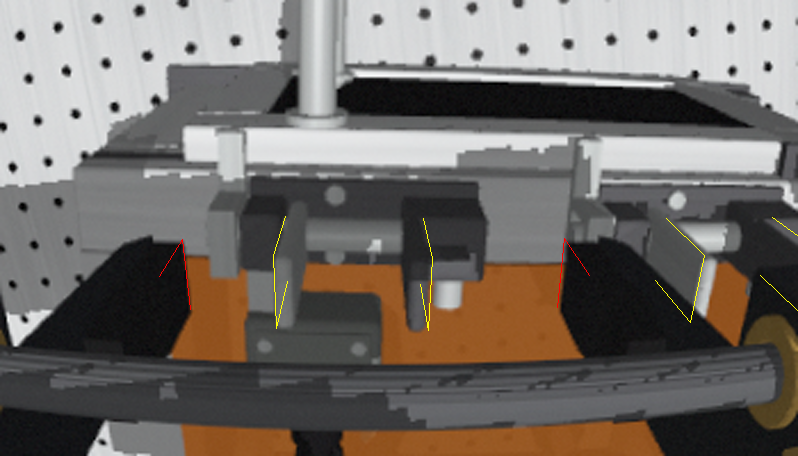

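```bash
python3 -m creep '[-9,2,14,0.4,-0.2,-0.5,0,0,14,0,0,-0.5,0,0,0,0,0,0]'; python3 plan.py 0.518 -0.0995 0.193 -8.7 33
```

```text
clock: 3.75
tool_pos: [0.5197, -0.0946, 0.1983]
eef_rot: [0.745, 0.667, 0.003, 0.001]
contact_force: [-0.0, -0.2, 0.0]
opening: 0.999
t 3.75 pos [ 0.5197 -0.0946  0.1983] yaw_y -6.3 tilt [ 0.006  0.003 -1.   ] q [ 0.03  0.62  0.11  1.91 -0.12  0.61  0.11] F [-0.  -0.2  0. ] op 88.0
[-5.0, -1.0, 5.0, 0.3, -0.2, 2.4, -0.0, -0.0, 0.0, 0.0, -0.0, 0.0, -0.0, -0.0, 0.0, 0.0, -0.0, 0.0, -0.0, -0.0, 0.0, 0.0, -0.0, 0.0, -0.0, -0.0, 0.0, 0.0, -0.0, 0.0]
ends [ 0.518 -0.099  0.193] dist left mm [-0.2 -0.  -0.2]
```

```bash
python3 -m creep '[-5,-1,5,0.3,-0.2,2.4,-1,0,1,0,0,0.5,0,0,0,0,0,0]'; python3 plan.py 0.518 -0.0995 0.193 -8.7 33
```

```text
clock: 4.0
tool_pos: [0.5191, -0.0988, 0.1953]
eef_rot: [0.762, 0.647, 0.002, 0.001]
contact_force: [1.3, 0.1, -0.2]
opening: 0.995
t 4.0 pos [ 0.5191 -0.0988  0.1953] yaw_y -9.3 tilt [ 0.004  0.001 -1.   ] q [ 0.02  0.63  0.13  1.92 -0.14  0.6   0.08] F [ 1.3  0.1 -0.2] op 87.7
[-1.0, -1.0, 2.0, 0.2, -0.1, -0.6, 0.0, 0.0, 0.0, 0.0, -0.0, -0.0, 0.0, 0.0, 0.0, 0.0, -0.0, -0.0, 0.0, 0.0, 0.0, 0.0, -0.0, -0.0, 0.0, 0.0, 0.0, 0.0, -0.0, -0.0]
ends [ 0.518 -0.1    0.193] dist left mm [ 0.   0.1 -0.3]
```

```bash
python3 -m creep '[0,0,2,0,0,0,0,0,0,0,0,0,0,0,0,0,0,0,0,0,0,0,0,0,0,0,0,0,0,0]' 0 35; python3 plan.py;  python3 -m creep '[0,0,0,0,0,0,0,0,0,0,0,0,0,0,0,0,0,0,0,0,0,0,0,0,0,0,0,0,0,0]'; python3 plan.py
```

```text
clock: 4.42
tool_pos: [0.5202, -0.0984, 0.1957]
eef_rot: [0.762, 0.647, 0.003, 0.002]
contact_force: [-1.7, 0.3, -0.8]
opening: 0.648
t 4.4167 pos [ 0.5202 -0.0984  0.1957] yaw_y -9.3 tilt [ 0.008  0.001 -1.   ] q [ 0.02  0.63  0.13  1.92 -0.14  0.6   0.08] F [-1.7  0.3 -0.8] op 57.1
clock: 4.83
tool_pos: [0.5175, -0.098, 0.1953]
eef_rot: [0.762, 0.647, 0.002, 0.0]
contact_force: [14.0, -3.3, -12.1]
opening: 0.267
t 4.8333 pos [ 0.5175 -0.098   0.1953] yaw_y -9.3 tilt [ 0.003  0.002 -1.   ] q [ 0.02  0.63  0.13  1.92 -0.14  0.6   0.08] F [ 14.   -3.3 -12.1] op 23.5
```

```bash
python3 -m creep '[0,0,0,0,0,0,0,0,0,0,0,0,0,0,0,0,0,0]'; python3 plan.py
```

```text
clock: 5.08
tool_pos: [0.5188, -0.0982, 0.1954]
eef_rot: [0.762, 0.648, 0.002, 0.001]
contact_force: [0.7, 0.1, 1.3]
opening: 0.238
t 5.0833 pos [ 0.5188 -0.0982  0.1954] yaw_y -9.3 tilt [ 0.004  0.002 -1.   ] q [ 0.02  0.63  0.13  1.92 -0.14  0.6   0.08] F [0.7 0.1 1.3] op 20.9
```

```bash
python3 -m creep '[0,0,0,0,0,0,0,0,0,0,0,0,0,0,0,0,0,0,0,0,0,0,0,0,0,0,0,0,0,0]' 88;  python3 -m creep '[0,0,-15,0,0,0,0,0,-30,0,0,0,0,0,-30,0,0,0,0,0,0,0,0,0]'; python3 plan.py; python3 - <<'E'
from h import *
from plant import *
p=snapshot("wrist");im=p["color"][:,:,::-1].copy();np.savez("w3.npz",K=p["intrinsics"],E=p["extrinsics"])
cv2.imwrite("pics/w3raw.png",im);cv2.imwrite("pics/w3.png",cv2.resize(im[130:330,150:500],None,fx=2.28,fy=2.28,interpolation=cv2.INTER_CUBIC))
E
python3 plan.py 0.6274 -0.1163 0.26 -8.7 35
```

```text
clock: 5.5
tool_pos: [0.5189, -0.0983, 0.1954]
eef_rot: [0.762, 0.647, 0.003, 0.001]
contact_force: [0.1, 0.9, 0.2]
opening: 0.59
clock: 5.83
tool_pos: [0.5182, -0.0985, 0.2716]
eef_rot: [0.762, 0.647, 0.001, 0.0]
contact_force: [1.2, -0.1, -1.4]
opening: 0.891
t 5.8333 pos [ 0.5182 -0.0985  0.2716] yaw_y -9.3 tilt [ 0.002  0.002 -1.   ] q [ 0.    0.52  0.16  1.83 -0.11  0.8   0.06] F [ 1.2 -0.1 -1.4] op 78.5
t 5.8833 pos [ 0.5171 -0.0981  0.2696] yaw_y -9.3 tilt [-0.001  0.002 -1.   ] q [ 0.    0.52  0.16  1.83 -0.11  0.8   0.06] F [0.  0.5 0.6] op 82.6
[-0.0, 35.0, 3.0, -0.0, -0.0, -0.2, -0.0, 35.0, 3.0, -0.0, -0.1, -0.2, -0.0, 35.0, 3.0, -0.1, -0.0, -0.2, -1.0, 7.0, 0.0, 0.0, -0.0, -0.0, 0.0, -0.0, 0.0, 0.0, -0.0, -0.0]
ends [ 0.627 -0.117  0.26 ] dist left mm [-0.1  0.5 -0.4]
```

View pics/w3.png

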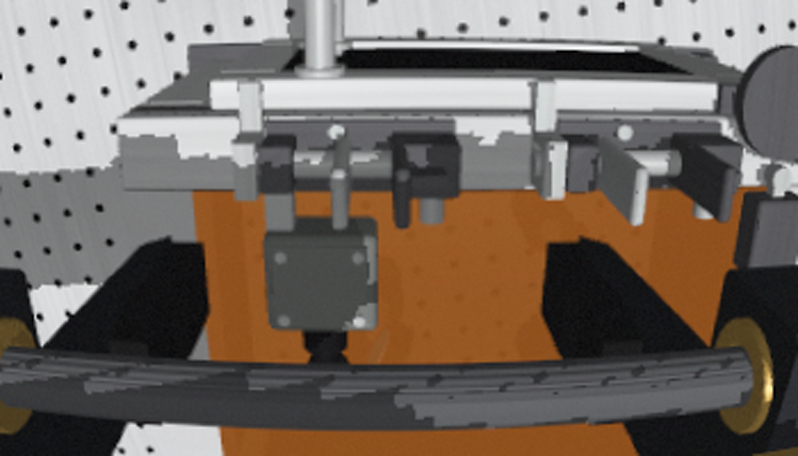

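The switched catch stayed drawn: its tabs at px 332–410 are now about 25 mm apart, as against 38 mm at rest. On to the plain catch.

```bash
python3 -m creep '[0,35,3,0,0,0,0,35,3,0,0,0,0,33,3,0,0,0,-1,5,0,0,0,-0.3,0,0,0,0,0,0]' ; python3 plan.py 0.6274 -0.1163 0.194 -8.7 33;  python3 - <<'E'
from h import *
from plant import *
p=snapshot("wrist");im=p["color"][:,:,::-1].copy();np.savez("w4.npz",K=p["intrinsics"],E=p["extrinsics"])
K,E=p["intrinsics"],p["extrinsics"];p=np.load("pose2.npy")
F=2.28;im=cv2.resize(im[130:330,150:500],None,fx=F,fy=F,interpolation=cv2.INTER_CUBIC)
def D(P,c):
    q=(proj(P,K,E,True)-[150,130])*F
    cv2.polylines(im,[q.astype(np.int32)],False,c,1)
for c in(0,110):
  for yy in(-27,11):
    P=[[p[3]+dx,p[4]+c+yy,z] for dx,z in((-10,187),(-10,214),(10,214),(10,187))]
    D(enc2w(p[:3],np.array(P)/1000),(0,255,255))
cv2.imwrite("pics/w4.png",im)
E
```

```text
clock: 6.3
tool_pos: [0.62, -0.1159, 0.2538]
eef_rot: [0.76, 0.65, -0.004, -0.006]
contact_force: [0.0, 0.0, -0.5]
opening: 0.999
t 6.3 pos [ 0.62   -0.1159  0.2538] yaw_y -9.0 tilt [-0.014  0.005 -1.   ] q [ 0.03  0.69  0.15  1.53 -0.12  0.95  0.07] F [ 0.   0.  -0.5] op 88.0
[0.0, 4.0, 33.0, -0.4, -0.1, -0.2, 1.0, 4.0, 27.0, -0.4, -0.1, -0.1, -0.0, 0.0, -0.0, -0.0, 0.0, 0.0, -0.0, 0.0, -0.0, -0.0, 0.0, 0.0, -0.0, 0.0, -0.0, -0.0, 0.0, 0.0]
ends [ 0.627 -0.116  0.194] dist left mm [-0.1 -0.4  0.3]
```

View pics/w4.png

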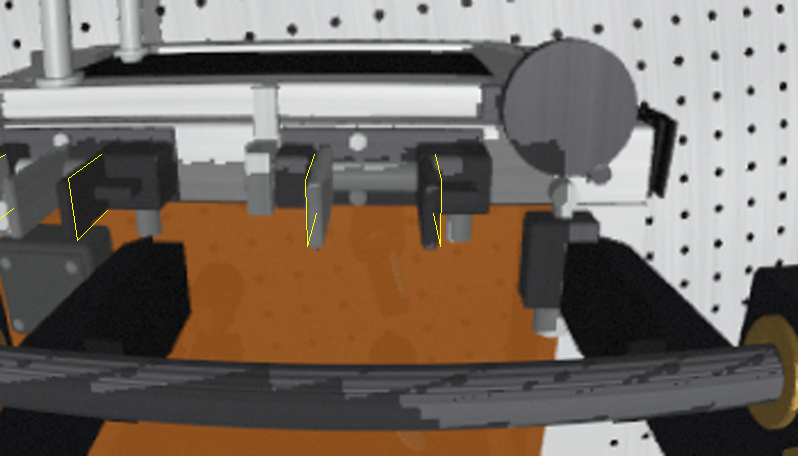

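```bash
python3 -m creep '[0,3,20,-0.4,-0.1,-0.2,0,3,20,-0.4,-0.1,0,0,1,16,0,0,0,0,0,2,0,0,0,0,0,0,0,0,0]' 72; python3 plan.py 0.6274 -0.1163 0.196 -8.7 33
```

```text
clock: 6.77
tool_pos: [0.6201, -0.1154, 0.1926]
eef_rot: [0.759, 0.651, -0.002, -0.002]
contact_force: [1.0, -0.1, -0.0]
opening: 0.817
t 6.7667 pos [ 0.6201 -0.1154  0.1926] yaw_y -8.8 tilt [-0.006  0.001 -1.   ] q [ 0.04  0.76  0.14  1.6  -0.13  0.8   0.08] F [ 1.  -0.1 -0. ] op 72.0
[0.0, 7.0, -3.0, -0.4, -0.0, -0.1, 0.0, 0.0, -0.0, 0.0, -0.0, -0.0, 0.0, 0.0, -0.0, 0.0, -0.0, -0.0, 0.0, 0.0, -0.0, 0.0, -0.0, -0.0, 0.0, 0.0, -0.0, 0.0, -0.0, -0.0]
ends [ 0.627 -0.117  0.196] dist left mm [0.4 0.2 0.4]
```

```bash
python3 -m creep '[0,6,-2,0,0,0,0,2,-1,0,0,0,0,0,0,0,0,0]'; python3 plan.py 0.6274 -0.1163 0.195 -8.7 33
```

```text
clock: 7.02
tool_pos: [0.6277, -0.1167, 0.1979]
eef_rot: [0.76, 0.65, -0.002, -0.002]
contact_force: [-0.5, -0.0, 0.6]
opening: 0.814
t 7.0167 pos [ 0.6277 -0.1167  0.1979] yaw_y -8.9 tilt [-0.006  0.001 -1.   ] q [ 0.04  0.76  0.14  1.57 -0.13  0.83  0.07] F [-0.5 -0.   0.6] op 71.7
[0.0, -0.0, 3.0, -0.3, -0.0, -0.2, 0.0, -0.0, -0.0, -0.0, -0.0, 0.0, 0.0, -0.0, -0.0, -0.0, -0.0, 0.0, 0.0, -0.0, -0.0, -0.0, -0.0, 0.0, 0.0, -0.0, -0.0, -0.0, -0.0, 0.0]
ends [ 0.628 -0.117  0.195] dist left mm [-0.3  0.3  0.1]
```

```bash
python3 -m creep '[0,0,3,0,0,0,0,0,0,0,0,0,0,0,0,0,0,0,0,0,0,0,0,0,0,0,0,0,0,0]' 0 35; python3 -m creep '[0,0,0,0,0,0,0,0,0,0,0,0,0,0,0,0,0,0,0,0,0,0,0,0,0,0,0,0,0,0]';python3 -m creep '[0,0,0,0,0,0,0,0,0,0,0,0,0,0,0]'; python3 plan.py
```

```text
clock: 7.43
tool_pos: [0.6259, -0.1165, 0.1968]
eef_rot: [0.76, 0.65, -0.003, -0.003]
contact_force: [-9.4, 1.3, 6.8]
opening: 0.465
clock: 7.85
tool_pos: [0.6272, -0.1167, 0.1971]
eef_rot: [0.76, 0.65, -0.001, -0.002]
contact_force: [0.1, -0.6, 0.9]
opening: 0.231
t 7.85 pos [ 0.6272 -0.1167  0.1971] yaw_y -8.9 tilt [-0.005  0.001 -1.   ] q [ 0.04  0.76  0.14  1.57 -0.13  0.83  0.07] F [ 0.1 -0.6  0.9] op 20.4invalid input at $: expected a multiple of 6 numbers
```

```bash
python3 -m creep '[0,0,0,0,0,0,0,0,0,0,0,0,0,0,0,0,0,0,0,0,0,0,0,0,0,0,0,0,0,0]' 72;  python3 -m creep '[0,0,-20,0,0,0,0,0,-35,0,0,0,0,0,-35,0,0,0,0,0,0,0,0,0]' 80; python3 plan.py; python3 - <<'E'
from h import *
from plant import *
p=snapshot("wrist");im=p["color"][:,:,::-1].copy();np.savez("w5.npz",K=p["intrinsics"],E=p["extrinsics"])
cv2.imwrite("pics/w5raw.png",im);cv2.imwrite("pics/w5.png",cv2.resize(im[130:330,120:470],None,fx=2.28,fy=2.28,interpolation=cv2.INTER_CUBIC))
E
python3 plan.py 0.5119 -0.0196 0.27 -8.7 36
```

```text
clock: 8.27
tool_pos: [0.6277, -0.1169, 0.1973]
eef_rot: [0.76, 0.65, -0.001, -0.001]
contact_force: [-0.9, -0.1, -0.0]
opening: 0.591
clock: 8.6
tool_pos: [0.6275, -0.1167, 0.2883]
eef_rot: [0.76, 0.65, -0.002, -0.003]
contact_force: [1.3, -0.0, 0.8]
opening: 0.888
t 8.6 pos [ 0.6275 -0.1167  0.2883] yaw_y -8.9 tilt [-0.007  0.001 -1.   ] q [ 0.02  0.66  0.16  1.46 -0.12  1.03  0.06] F [ 1.3 -0.   0.8] op 78.3
t 8.65 pos [ 0.6261 -0.1163  0.2854] yaw_y -8.9 tilt [-0.012  0.002 -1.   ] q [ 0.02  0.67  0.16  1.47 -0.12  1.03  0.06] F [0.2 0.1 0.5] op 80.2
[19.0, -31.0, 4.0, -0.2, -0.0, -0.0, 19.0, -31.0, 4.0, -0.2, -0.0, -0.1, 19.0, -31.0, 4.0, -0.1, -0.0, -0.0, 19.0, -31.0, 4.0, -0.2, -0.0, -0.1, 2.0, -4.0, 0.0, 0.0, -0.0, 0.0]
ends [ 0.511 -0.02   0.27 ] dist left mm [ 0.5  0.  -0.3]
```

View pics/w5.png

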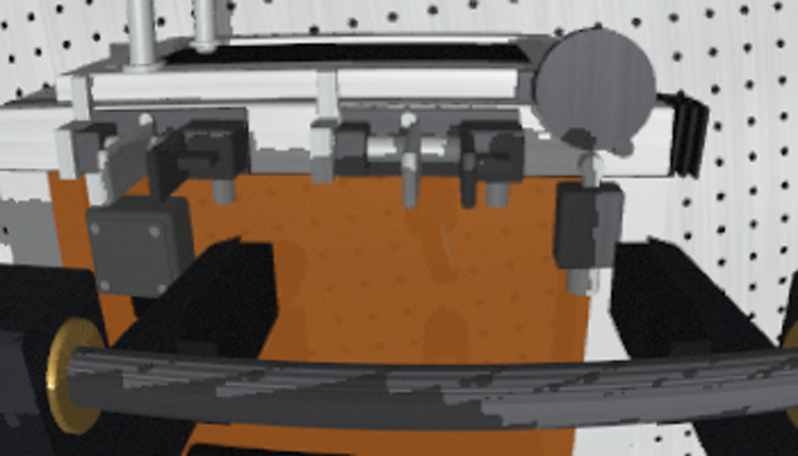

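Both catches look drawn: the plain tabs at px 408 and 470 are close together, and the switched ones at 105–160 are too. Now to the handle.

```bash
python3 -m creep '[19,-31,4,0,0,0,19,-31,4,0,0,0,19,-31,4,0,0,0,18,-28,2,0,0,0,0,0,0,0,0,0]' 70; python3 plan.py 0.5119 -0.0196 0.116 -8.7 36;  python3 - <<'E'
from h import *
from plant import *
p=snapshot("wrist");im=p["color"][:,:,::-1].copy();np.savez("w6.npz",K=p["intrinsics"],E=p["extrinsics"])
K,E=p["intrinsics"],p["extrinsics"];p=np.load("pose2.npy")
F=2.28;im=cv2.resize(im[130:330,150:500],None,fx=F,fy=F,interpolation=cv2.INTER_CUBIC)
def D(P,c):
    q=(proj(P,K,E,True)-[150,130])*F
    cv2.polylines(im,[q.astype(np.int32)],False,c,1)
for yy in(-6,6):
    D(enc2w(p[:3],np.array([[-55,-72.5+yy,z] for z in(58,154)])/1000),(0,255,255))
cv2.imwrite("pics/w6.png",im)
E
```

```text
clock: 9.07
tool_pos: [0.5125, -0.0223, 0.2674]
eef_rot: [0.761, 0.649, -0.005, -0.004]
contact_force: [-0.3, -0.1, -0.1]
opening: 0.795
t 9.0667 pos [ 0.5125 -0.0223  0.2674] yaw_y -9.1 tilt [-0.014 -0.    -1.   ] q [-0.15  0.51  0.16  1.86 -0.11  0.79 -0.08] F [-0.3 -0.1 -0.1] op 70.0
[1.0, 0.0, 36.0, -0.2, 0.0, -0.1, 1.0, 0.0, 36.0, -0.2, 0.0, -0.1, 0.0, 0.0, 36.0, -0.2, 0.1, -0.1, 1.0, 0.0, 36.0, -0.2, 0.0, -0.1, -0.0, 0.0, 7.0, 0.0, 0.0, 0.0]
ends [ 0.512 -0.019  0.116] dist left mm [ 0.2 -0.1 -0.4]
```

View pics/w6.png

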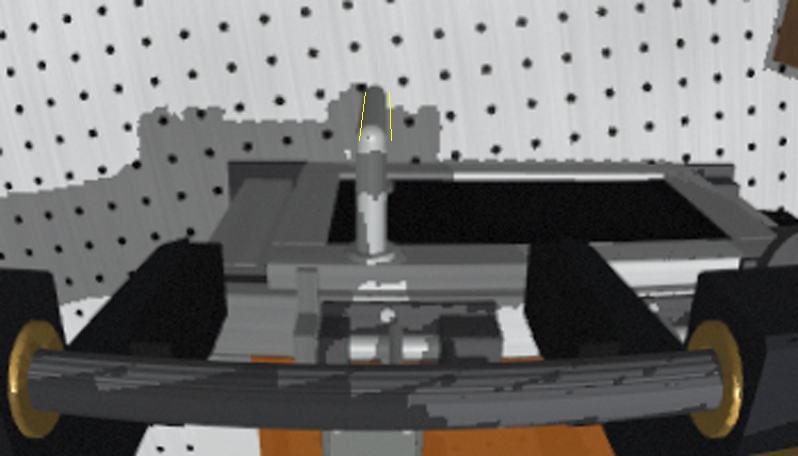

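```bash
python3 -m creep '[1,0,36,-0.2,0,0,1,0,36,-0.2,0,0,1,0,34,-0.2,0,0,1,0,20,0,0,0,0,0,0,0,0,0]' 60; python3 plan.py 0.5115 -0.0192 0.116 -8.7 36
```

```text
clock: 9.53
tool_pos: [0.5225, -0.0237, 0.1378]
eef_rot: [0.762, 0.648, 0.003, 0.007]
contact_force: [-0.6, 0.3, 0.4]
opening: 0.678
t 9.5333 pos [ 0.5225 -0.0237  0.1378] yaw_y -9.2 tilt [ 0.013 -0.006 -1.   ] q [-0.11  0.71  0.11  1.99 -0.16  0.43 -0.05] F [-0.6  0.3  0.4] op 59.7
[3.0, -12.0, 22.0, 0.8, 0.2, -0.5, -0.0, 0.0, -0.0, 0.0, 0.0, -0.0, -0.0, 0.0, -0.0, 0.0, 0.0, -0.0, -0.0, 0.0, -0.0, 0.0, 0.0, -0.0, -0.0, 0.0, -0.0, 0.0, 0.0, -0.0]
ends [ 0.511 -0.019  0.116] dist left mm [ 0.  -0.2  0.4]
```

```bash
python3 -m creep '[3,-11,2,0.8,0.2,-0.5,2,-2,10,0,0,0,0,0,10,0,0,0,0,0,0,0,0,0]' 60; python3 plan.py 0.5115 -0.0192 0.116 -8.7 36
```

```text
clock: 9.87
tool_pos: [0.5117, -0.0187, 0.1155]
eef_rot: [0.759, 0.651, -0.0, 0.001]
contact_force: [-0.3, 0.1, -1.0]
opening: 0.685
t 9.8667 pos [ 0.5117 -0.0187  0.1155] yaw_y -8.8 tilt [ 0.001 -0.001 -1.   ] q [-0.11  0.75  0.09  2.02 -0.16  0.38 -0.05] F [-0.3  0.1 -1. ] op 60.4
[-1.0, -0.0, -1.0, 0.0, 0.1, -0.1, 0.0, -0.0, 1.0, 0.0, -0.0, -0.0, 0.0, -0.0, -0.0, 0.0, -0.0, -0.0, 0.0, -0.0, -0.0, 0.0, -0.0, -0.0, 0.0, -0.0, -0.0, 0.0, -0.0, -0.0]
ends [ 0.512 -0.02   0.116] dist left mm [-0.1  0.5  0.5]
```

```bash
Z='x'; python3 -m creep '[0,0,0,0,0,0,0,0,0,0,0,0,0,0,0,0,0,0,0,0,0,0,0,0,0,0,0,0,0,0]' 0 35; python3 -m creep '[0,0,0,0,0,0,0,0,0,0,0,0,0,0,0,0,0,0,0,0,0,0,0,0]'; python3 plan.py; python3 - <<'E'
from h import *
from plant import *
p=snapshot("wrist");im=p["color"][:,:,::-1]
cv2.imwrite("pics/w7.png",im)
E
```

```text
clock: 10.28
tool_pos: [0.5141, -0.0196, 0.1187]
eef_rot: [0.76, 0.65, 0.002, 0.003]
contact_force: [0.9, 0.2, -0.5]
opening: 0.328
clock: 10.62
tool_pos: [0.5098, -0.0189, 0.1189]
eef_rot: [0.759, 0.651, -0.001, -0.0]
contact_force: [1.9, -0.8, -2.7]
opening: 0.125
t 10.6167 pos [ 0.5098 -0.0189  0.1189] yaw_y -8.8 tilt [-0.002 -0.    -1.   ] q [-0.11  0.74  0.09  2.02 -0.16  0.39 -0.05] F [ 1.9 -0.8 -2.7] op 11.0
```

View pics/w7.png

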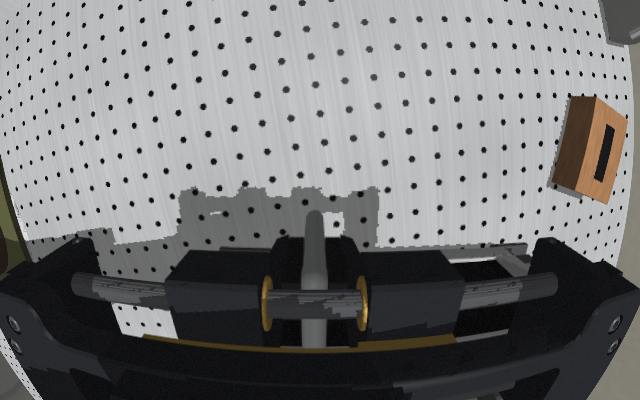

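```bash
cat > arc.py <<'E'
import sys
from h import *
from plant import get_state
s=get_state(); p=np.load("pose2.npy"); H=enc2w(p[:3],[0,.1175,.16])[0][:2]
g=p[2]; t=s["tool_pos"]; Rm=R.from_quat(s["eef_rot"]).as_matrix()
v=t[:2]-H; # gate frame at 0: (-55,-190) in enc
ang0=np.arctan2(-.190,-.055)+g; ang=np.arctan2(v[1],v[0]); phi=(ang0-ang+np.pi)%(2*np.pi)-np.pi
yaw=np.arctan2(Rm[1,1],Rm[0,1]); yawrel=np.degrees(yaw-(g+np.pi/2-phi))
print("t",round(s["clock"],2),"phi deg",np.degrees(phi).round(1),"rad",phi.round(3),"radius",np.linalg.norm(v).round(4),"z",t[2].round(4),"yaw err",yawrel.round(1),"tilt",Rm[:,2].round(3),"F",s["contact_force"].round(1),"op",round(s["opening"]*88.1,1),"q",s["q"].round(2))
if len(sys.argv)>1:
    th=float(sys.argv[1]); out=[];pos=t.copy()
    for i in range(5):
        a=ang-np.radians(th*(i+1)); tp=np.r_[H+.1978*np.array([np.cos(a),np.sin(a)]),.1165]
        yt=g+np.pi/2-phi-np.radians(th*(i+1)); y=np.array([np.cos(yt),np.sin(yt),0]);z=np.array([0,0,-1.]);Rt=np.c_[np.cross(y,z),y,z]
        d=Rm.T@(tp-pos)*1000; w=R.from_matrix(Rm.T@Rt).as_rotvec(degrees=True)
        w=np.clip(w,-7.1,7.1); out.append([*d.round(0),*w.round(1)]); pos=pos+Rm@d.round(0)/1000; Rm=Rm@R.from_rotvec(w,degrees=True).as_matrix()
    print([float(x) for r in out for x in r])
E
python3 arc.py 3
```

```text
t 10.67 phi deg -0.0 rad -0.001 radius 0.2001 z 0.1189 yaw err -0.1 tilt [-0.002 -0.    -1.   ] F [-0.9 -0.3  0.5] op 10.7 q [-0.11  0.74  0.09  2.02 -0.16  0.39 -0.05]
[9.0, 5.0, 2.0, -0.1, 0.0, 2.9, 10.0, 3.0, 0.0, 0.0, -0.0, 3.0, 10.0, 4.0, 0.0, -0.0, 0.0, 3.0, 10.0, 3.0, 0.0, -0.0, 0.0, 3.0, 10.0, 3.0, 0.0, -0.0, -0.0, 3.0]
```

```bash
python3 -m creep '[9,3,0,0,0,3,10,3,0,0,0,3,10,3,0,0,0,3]'; python3 arc.py 4
```

```text
clock: 10.92
tool_pos: [0.523, 0.0048, 0.1189]
eef_rot: [0.811, 0.585, -0.003, -0.0]
contact_force: [-0.9, -0.5, 0.2]
opening: 0.121
t 10.92 phi deg 7.7 rad 0.135 radius 0.1998 z 0.1189 yaw err -1.9 tilt [-0.005 -0.003 -1.   ] F [-0.9 -0.5  0.2] op 10.6 q [-0.19  0.76  0.15  1.98 -0.24  0.43 -0.18]
[13.0, 6.0, 2.0, -0.2, 0.2, 2.1, 13.0, 4.0, 0.0, 0.0, -0.0, 4.0, 13.0, 4.0, 0.0, -0.0, -0.0, 4.0, 13.0, 5.0, 0.0, 0.0, 0.0, 4.0, 13.0, 4.0, 0.0, -0.0, 0.0, 4.0]
```

```bash
python3 -m creep '[13,5,1,0,0,2.5,13,4,0,0,0,4,13,4,0,0,0,4,13,5,0,0,0,4,13,4,0,0,0,4]'; python3 arc.py 4; python3 - <<'E'
from h import *
from plant import *
p=snapshot("top");cv2.imwrite("pics/t1.png",p["color"][:,:,::-1])
E
```

```text
clock: 11.33
tool_pos: [0.5647, 0.0507, 0.1189]
eef_rot: [0.899, 0.439, -0.01, -0.001]
contact_force: [-1.5, -1.4, 2.2]
opening: 0.122
t 11.33 phi deg 25.6 rad 0.447 radius 0.1991 z 0.1189 yaw err -3.6 tilt [-0.02  -0.007 -1.   ] F [-1.5 -1.4  2.2] op 10.8 q [-0.33  0.81  0.28  1.84 -0.37  0.56 -0.48]
[13.0, 5.0, 2.0, -0.6, 1.0, 0.4, 13.0, 4.0, 0.0, 0.0, 0.0, 4.0, 13.0, 4.0, 0.0, -0.0, 0.0, 4.0, 14.0, 5.0, 0.0, 0.0, 0.0, 4.0, 13.0, 4.0, 0.0, -0.0, -0.0, 4.0]
```

View pics/t1.png

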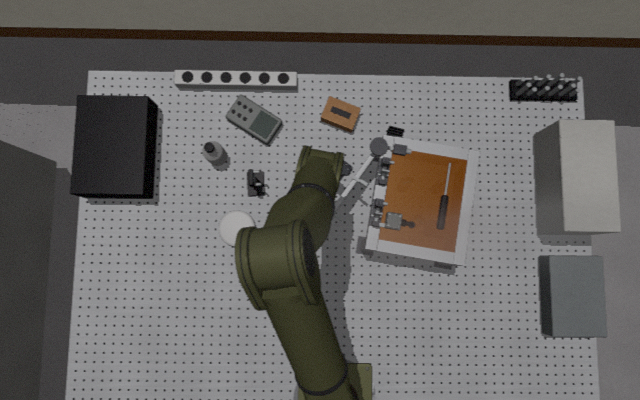

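```bash
python3 -m creep '[13,5,1,-0.6,0.8,2,13,4,0,0,0,4,13,4,0,0,0,4,14,5,0,0,0,4,13,4,0,0,0,4]'; python3 arc.py 4
```

```text
clock: 11.8
tool_pos: [0.6281, 0.0848, 0.1189]
eef_rot: [0.957, 0.289, -0.001, 0.0]
contact_force: [-1.1, -2.8, 0.8]
opening: 0.121
t 11.8 phi deg 46.5 rad 0.811 radius 0.1981 z 0.1189 yaw err -1.1 tilt [-0.002 -0.002 -1.   ] F [-1.1 -2.8  0.8] op 10.7 q [-0.42  0.89  0.39  1.65 -0.48  0.7  -0.76]
[13.0, 4.0, 2.0, 0.0, 0.1, 2.9, 13.0, 5.0, 0.0, 0.0, -0.0, 4.0, 13.0, 4.0, 0.0, 0.0, -0.0, 4.0, 13.0, 4.0, 0.0, -0.0, 0.0, 4.0, 14.0, 4.0, 0.0, 0.0, -0.0, 4.0]
```

```bash
python3 -m creep '[13,4,1,0,0,3,13,4,0,0,0,4,13,4,0,0,0,4,13,4,0,0,0,4]'; python3 arc.py 3; python3 - <<'E'
from h import *
from plant import *
p=snapshot("wrist");cv2.imwrite("pics/w8.png",p["color"][:,:,::-1])
p=snapshot("scene");cv2.imwrite("pics/s8.png",cv2.resize(p["color"][80:340,100:400,::-1],None,fx=2.2,fy=2.2))
E
```

```text
clock: 12.13
tool_pos: [0.6826, 0.0941, 0.119]
eef_rot: [0.987, 0.158, -0.002, 0.001]
contact_force: [-1.3, -1.4, 2.5]
opening: 0.122
t 12.13 phi deg 62.6 rad 1.092 radius 0.1973 z 0.119 yaw err -0.5 tilt [-0.003 -0.003 -1.   ] F [-1.3 -1.4  2.5] op 10.7 q [-0.44  0.97  0.49  1.46 -0.54  0.85 -1.02]
[10.0, 3.0, 2.0, 0.1, 0.2, 2.5, 10.0, 3.0, 0.0, -0.0, -0.0, 3.0, 10.0, 3.0, 0.0, 0.0, -0.0, 3.0, 10.0, 3.0, 0.0, -0.0, -0.0, 3.0, 9.0, 3.0, 0.0, 0.0, 0.0, 3.0]
```

View pics/w8.png

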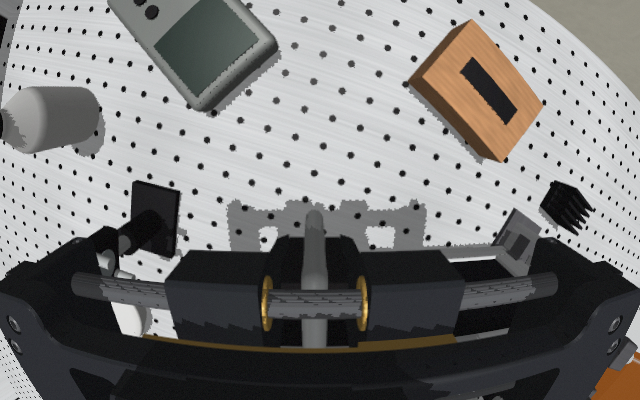

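View pics/s8.png

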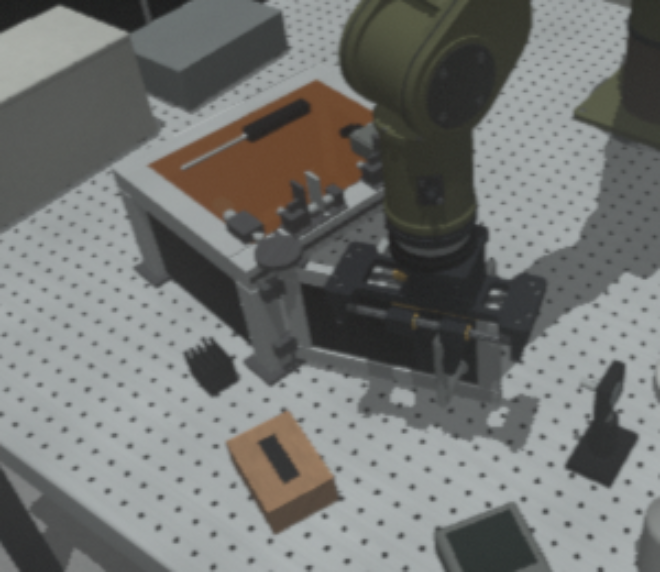

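```bash
python3 -m creep '[10,3,1,0,0,2.5,10,3,0,0,0,3,10,3,0,0,0,3,10,3,0,0,0,3,5,1,0,0,0,2]'; python3 arc.py 3
```

```text
clock: 12.65
tool_pos: [0.7265, 0.0906, 0.119]
eef_rot: [0.999, 0.044, -0.004, 0.001]
contact_force: [-2.3, 0.3, 2.6]
opening: 0.122
t 12.65 phi deg 75.4 rad 1.316 radius 0.1967 z 0.119 yaw err -0.8 tilt [-0.007 -0.002 -1.   ] F [-2.3  0.3  2.6] op 10.7 q [-0.43  1.05  0.56  1.3  -0.59  0.97 -1.24]
[10.0, 2.0, 2.0, 0.1, 0.4, 2.2, 10.0, 3.0, 0.0, -0.0, -0.0, 3.0, 10.0, 3.0, 0.0, 0.0, 0.0, 3.0, 10.0, 3.0, 0.0, 0.0, -0.0, 3.0, 10.0, 4.0, 0.0, -0.0, 0.0, 3.0]
```

```bash
python3 -m creep '[9,3,0,0,0,2.5,8,2,0,0,0,2.5,0,0,0,0,0,0,0,0,0,0,0,0,0,0,0,0,0,0]'; python3 arc.py; python3 -m creep '[0,0,0,0,0,0,0,0,0,0,0,0,0,0,0,0,0,0,0,0,0,0,0,0]';python3 arc.py; python3 - <<'E'
from h import *
from plant import *
print(get_state()["qd"].round(3))
p=snapshot("top");cv2.imwrite("pics/t9.png",cv2.resize(p["color"][60:300,180:500,::-1],None,fx=2.4,fy=2.4))
p=snapshot("scene");cv2.imwrite("pics/s9.png",cv2.resize(p["color"][80:340,100:400,::-1],None,fx=2.2,fy=2.2))
p=snapshot("wrist");cv2.imwrite("pics/w9.png",p["color"][:,:,::-1])
E
```

```text
clock: 13.07
tool_pos: [0.7409, 0.0872, 0.119]
eef_rot: [1.0, 0.005, -0.006, -0.001]
contact_force: [-0.9, 0.5, 1.8]
opening: 0.125
t 13.07 phi deg 79.7 rad 1.391 radius 0.1965 z 0.119 yaw err -1.0 tilt [-0.011  0.002 -1.   ] F [-0.9  0.5  1.8] op 11.0 q [-0.42  1.07  0.58  1.24 -0.61  1.02 -1.31]
clock: 13.4
tool_pos: [0.7387, 0.0878, 0.119]
eef_rot: [1.0, 0.007, -0.007, -0.002]
contact_force: [-1.8, 0.6, 2.5]
opening: 0.123
t 13.4 phi deg 79.0 rad 1.379 radius 0.1966 z 0.119 yaw err -1.4 tilt [-0.014  0.004 -1.   ] F [-1.8  0.6  2.5] op 10.8 q [-0.42  1.07  0.58  1.24 -0.61  1.02 -1.31]
[-0.001 -0.004 -0.001  0.009  0.001 -0.002  0.006]
```

View pics/t9.png

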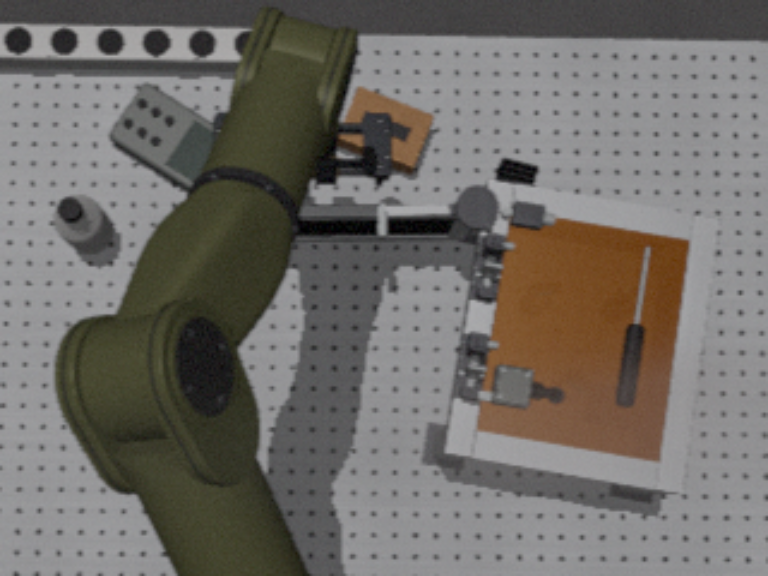

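View pics/s9.png

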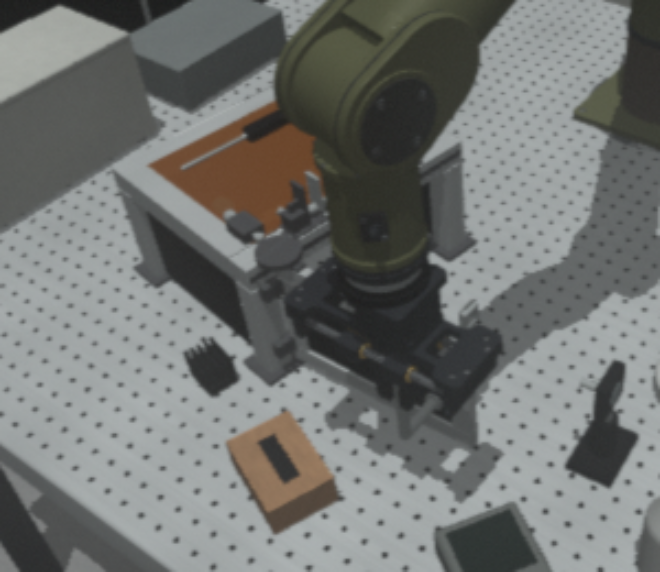

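View pics/w9.png

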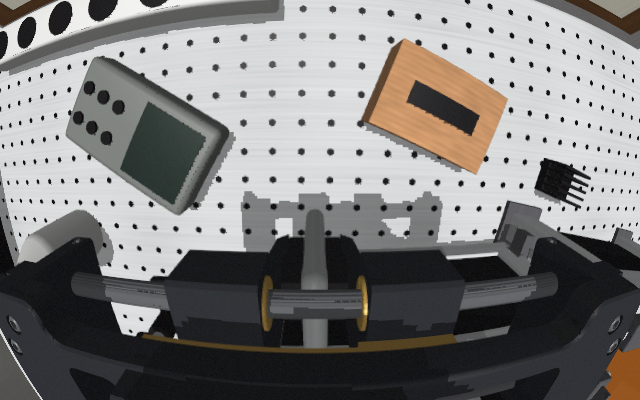

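The gate stands open at about 79°, with the handle in the fingers at wrist px (315,270). In the top view both catches' tabs are still drawn (px 478,350 and 487,275), the carton is clear, and the bystanders are undisturbed. The arm is at rest, so I'm handing in.

```bash
python3 arc.py; python3 -c "
from plant import *
print(finish_job())"
```

```text
t 13.55 phi deg 79.1 rad 1.38 radius 0.1966 z 0.119 yaw err -1.4 tilt [-0.013  0.004 -1.   ] F [-2.1  0.6  1.6] op 10.7 q [-0.42  1.07  0.58  1.24 -0.61  1.02 -1.31]
the job is handed in; nothing more can be done
None
```

I squeezed the switched catch (the one at the free end) fully home, then the plain catch, with the gate still shut. Then I took the gate by its handle, swung it past the roller check and handed the job in while holding it there, at 13.6 s of the 51 s allowed.

What the last checks showed:
- **Gate:** open about 1.38 rad (79°), worked out from the tool position. The arm was at rest, with joint speeds of 0.009 rad/s or less.
- **Grip:** 35 N was commanded. The opening read about 11 mm on the 12 mm bar, and the wrist picture shows the bar between the pads.
- **Catches:** both squeezes closed to about 21 mm, the stop being 22 mm over the tabs. The wrist pictures after each squeeze and the final top view show both catches still drawn.
- **Bystanders:** those visible in the last pictures look undisturbed, and the gate stayed clear of the carton. The wafer pot and lens mount were partly or wholly hidden by the arm in the last pictures.

I judged the bolts and bystanders by eye from the pictures, without reading the bolt joints or measuring distances. No check failed or disagreed, but the hand-in gives no verdict.

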